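# Stop the tea timer and let the infuser drip over the cup

## Robot

A 6-joint arm with a two-finger parallel gripper is mounted at the origin on the work surface. World frame = base frame: x ahead of the robot, y to its left, z up, the work surface at z = 0. Lengths are in m, angles in rad, forces in N, time in s.
With the tool pointing down it reaches from about 0.3 to 0.875 m from the base axis. Payload 6.4 kg.
Tool frame: the origin (TCP) lies midway between the tips of the shut fingers; the grasp point (between the pads) lies 19 mm behind it; z points along the fingers, y is the line along which they close (so a half turn about z gives the same grasp; the last joint's range is limited). The gripper opens to 85 mm and grips with 20 to 120 N. Pads are 22 mm wide; open, the fingers measure 114 mm over their backs; the gripper's body (76 mm by 85 mm) begins 54 mm behind the grasp point. The pads swing forward as they close: fully open they stand 13 mm farther back than shut.
Start: joints at [0.979, 0.181, 1.607, -0, 1.354, -0.206], TCP at [0.216, 0.533, 0.231] pointing down, gripper open.
Joint ranges: [-2.99, 2.99], [-0.89, 2.07], [0.3, 2.58], [-1.14, 4.28], [0, 2.63], [-3.12, 3.12]. Speed limits (rad/s): [2.57, 2.57, 3.01, 3.14, 3.14, 3.14].

## Interface

Orientations are given as a unit quaternion [w, x, y, z].
In Python, from bench import ctrl gives the robot as it stands. The module is installed in compiled form; this text tells all that it offers.
- The arm moves only by the tool move_arm, never from a script. Its argument "plan" is one flat list of numbers, 6 for each row, row after row: the shift along the world's x, y, z in units of 50 mm (1.0 is 50 mm), then the turn, a rotation vector about the world's x, y, z in rad. A call has 1 to 10 rows; each row is the pose to reach, as a shift and turn from the pose commanded when the call began; what a row does not reach only later rows make up. A row lasts 1/8 s, in which the tool goes at most 62.5 mm and 10.7 degrees, less where a joint would pass 70% of its speed; a pose out of reach is approached as far as the arm can. A call with a gripper value outside its range is refused whole. "grip" is the finger opening in mm, from 0 to 85.4, set as the call begins (left out, the last holds). The fingers move at their own pace and stop on an object; the grip force is fixed at half the most. Time passes only in rows, so rows that repeat a pose let the fingers close. It gives the time, the measured TCP pose, the force, the opening and the grip force at its end, in the units of the state.
- ctrl.get_obs(): the state, without advancing time (a new reading comes with each control period).
- ctrl.camera(name): name is "scene" or "side" or "wrist"; returns a dict with "pixels" (480x640x3 uint8, red, green, blue), "fx", "fy", "cx", "cy" (pixels), "origin" and "attitude" of the camera in the world. Camera axes: x right, y down, z forward; pixel columns grow to the right and rows downward; lengths in m; the calibration is good to about 2 mm. A picture is of the moment at which its call begins. There is no depth.
- ctrl.hand_in(): hands the job in; it is judged then, once.
The state is a dict: "time_s": time; "q": joint angles; "dq": joint speeds; "joint_efforts": joint torques, N m; "eef_pos": TCP position; "eef_rot": TCP orientation; "wrist_force": force on the tool from outside, world axes, zero at the start; "torque": the same for the moment, N m; "opening": opening from 0.0 (shut) to 1.0 (fully open); "grasp_force": force on a finger pad.
Only numpy, scipy, OpenCV 4.12 (cv2) and the standard library are available. Lean on these libraries where they do the work, as an engineer would, in place of code of your own. Each camera call takes 0.05 s, during which the arm holds its last target. There are 200 camera calls.

## Task

The tea has brewed: press the red button on the kitchen timer fully down and let it come up again, then take the tea infuser out of the white mug by its wooden handle and carry it over the rack of saucers without bumping them. Finish holding it still and upright, its whole basket centred over the mouth of the empty blue cup, with the basket's underside one to two centimetres above the rim and not touching it, so that it can drip off: the program ends while the gripper still holds it there. Leave the white mug, the blue cup and the other things where they stand.

Things in the scene. Friction and masses are not known exactly. Their poses are not given: they have to be found in the camera images.
- infuser_center (a point): Centre of the tea infuser (130 mm high, about 130 g), half-way up on its axis, 65 mm above its underside; z up. From below: steel basket 54 mm across, 60 mm high; lid disc 94 mm across, 4 mm thick, whose edge rests on the mug's rim; stem 10 mm thick, 22 mm long; wooden paddle handle. Starts hanging in the white mug.
- infuser_grip (a point): Centre of the infuser's dark wooden handle, the place to grasp: a flat upright paddle 28 mm wide (x), 12 mm thick (y), 44 mm high (z), on top of the stem. 108 mm above the basket's underside, 43 mm above infuser_center. Pinch across y.
- infuser_foot (a point): Centre of the underside of the infuser's basket.
- pot: White ceramic mug with an ear (on its +y side), the brewing mug: 84 mm in diameter, 95 mm high, walls 4 mm. Loose, 400 g. Origin at the centre of its underside. The infuser hangs in it with its basket 35 mm above the table; lift it straight up by more than 60 mm to be clear.
- cup_rim (a point): Centre of the mouth, at rim height, of the empty blue cup without handle: 92 mm in diameter at the rim, 84 mm inside, 70 mm high. Loose, 280 g. z is up.
- rack: Steel wire dish rack with four white saucers 135 mm in diameter standing in it, fixed to the table, between mug and cup. 260 mm long (x), 150 mm wide (y); wires 53 mm high, saucers' tops 145 mm above the table. Origin at the centre of its underside.
- stop_top (a point): Centre of the top of the red push button, 30 mm in diameter, on the white kitchen timer (80 by 70 mm, 30 mm high, fixed to the table). Its top is 52 mm above the table, 10 mm proud of the grey housing round it (46 mm across). Pressed straight down.
- stop (a joint): Travel of the red button in m: 0 up, 0.006 fully down; spring, about 4 N to hold it fully down; it comes up by itself.
- jar: Amber sugar jar with a wooden cap, 66 mm in diameter, 100 mm high; origin at the centre of its underside. Leave alone.
- glass_a: Clear drinking glass, 66 mm in diameter, 130 mm high; origin at the centre of its underside. Leave alone.
- glass_b: Clear drinking glass like the other; origin at the centre of its underside. Leave alone.
- bowl: Glass bowl with a yellow lid, 126 mm in diameter, 53 mm high; origin at the centre of its underside. Leave alone.
- upturned: White cup standing upside down, 82 mm in diameter, 60 mm high; origin at the centre of its underside (the mouth). Leave alone.
Things that resemble listed ones, but are neither listed nor needed, are in the scene too. What is shaped like the part that bears infuser_center but turquoise is not meant.

How it is judged:
On the way, in this order (a step that is already met when the one before it is completed fails the run):
1. the timer's button is pressed fully down (5 mm or more of its 6 mm) (value of joint stop above 0.005 m), for 0.05 s.
2. the button is up again (value of joint stop below 0.0015 m), for 0.05 s.
3. the infuser is above the rack, its underside higher than the saucers (height (world z) of infuser_foot above 0.147 m and y of infuser_foot in the frame of rack between -0.06 and 0.06 m and x of infuser_foot in the frame of rack between -0.15 and 0.15 m), for 0.05 s.
At the end, for the whole second after the job is handed in: The gripper still holds the infuser, still (20 mm/s) and upright (0.15 rad), underside 5 to 28 mm above the blue cup's rim and within 12 mm of its middle, touching neither cup, mug nor rack; mug within 40 mm and cup within 20 mm of their places, mug upright; button up (horizontal distance between infuser_foot and cup_rim below 0.012 m and z of infuser_foot in the frame of cup_rim between 0.005 and 0.028 m and angle between infuser_center's own z axis and vertical below 0.15 rad and linear speed of infuser below 0.02 m/s and contact force between infuser and the fingers above 1 N and contact force between infuser and cup below 0.1 N and contact force between infuser and pot below 0.1 N and contact force between infuser and rack below 0.1 N and angle between pot's own z axis and vertical below 0.1 rad and value of joint stop below 0.0015 m and distance of pot from where it was at the start of the episode below 0.04 m and distance of cup_rim from where it was at the start of the episode below 0.02 m); the arm keeps its last pose, push and grip.
It fails at once if the rack or its saucers are bumped by the infuser or the arm (over 3 N) (contact force between any of infuser, the arm, the fingers and rack above 3 N).
It fails at once if the infuser bumps the blue cup (over 1 N) (contact force between infuser and cup above 1 N).
It fails at once if the blue cup is shifted by more than 20 mm or tipped (distance of cup_rim from where it was at the start of the episode above 0.02 m or angle between cup_rim's own z axis and vertical above 0.3 rad).
It fails at once if the white mug is shifted by more than 40 mm or tipped (distance of pot from where it was at the start of the episode above 0.04 m or angle between pot's own z axis and vertical above 0.4 rad).
It fails at once if the jar, a glass, the lidded bowl or the upturned cup is shifted by more than 30 mm or tipped (distance of any of jar, glass_a, glass_b, bowl, upturned from where it was at the start of the episode above 0.03 m or angle between any of jar, glass_a, glass_b, bowl, upturned's own z axis and vertical above 0.4 rad).
It also fails if it takes over 61 s, if anything falls off the work surface, if the arm or the gripper's body presses on something with over 40 N, if the wrist force passes 120 N, or if a joint passes its speed limit or range.

## Working session

There is one attempt and no reset: what is moved stays moved. The work goes in short steps, Python scripts to look and compute and a tool call to move; the robot and the scene stay as the last step left them, time stands still between calls to the robot, and variables do not carry over. Pictures are saved under pics/ and viewed, at most 10 in all, crops included, and the job is handed in when it is done.

Besides the shell and the picture viewer there is one more tool, called after "Call:" as a command line: name --argument value ..., lists and objects as JSON in quotes. move_arm: Moves the arm, as the interface text tells. Its arguments: {"type":"object","properties":{"plan":{"type":"array"},"grip":{"type":"number"}},"required":["plan"]}

```bash
mkdir -p pics
cat > h.py <<'E'
import numpy as np, cv2
from bench import ctrl
from scipy.spatial.transform import Rotation as R
def rot(a):
    a=np.array(a,float)
    return a if a.shape==(3,3) else R.from_quat(a,scalar_first=True).as_matrix()
def ray(c,u,v):
    d=rot(c["attitude"])@np.array([(u-c["cx"])/c["fx"],(v-c["cy"])/c["fy"],1.])
    return np.array(c["origin"],float),d/np.linalg.norm(d)
def onz(c,u,v,z):
    o,d=ray(c,u,v); return o+d*(z-o[2])/d[2]
def proj(c,p):
    q=rot(c["attitude"]).T@(np.array(p)-np.array(c["origin"])); return c["cx"]+c["fx"]*q[0]/q[2],c["cy"]+c["fy"]*q[1]/q[2]
def snap(n,f=None):
    c=ctrl.camera(n)
    if f: cv2.imwrite(f"pics/{f}.png",c["pixels"][:,:,::-1])
    return c
def blobs(c,lo,hi,amin=60):
    m=cv2.inRange(cv2.cvtColor(c["pixels"],cv2.COLOR_RGB2HSV),np.array(lo),np.array(hi))
    n,l,s,ce=cv2.connectedComponentsWithStats(m)
    return [(s[i].tolist(),ce[i].round(1).tolist()) for i in range(1,n) if s[i][4]>=amin]
E
python3 - <<'E'
from h import *
import pickle
for n in ("scene","side","wrist"):
    c=snap(n,n+"0"); pickle.dump(c,open(n+"0.pkl","wb"))
    print(n,c["fx"],c["cx"],c["cy"],np.round(c["origin"],3),np.round(c["attitude"],3).tolist())
o=ctrl.get_obs();print(o)
E
```

```text
scene 440.1549723267899 315.909350936302 236.64183985386398 [ 1.242 -0.026  0.899] [-0.254, 0.679, 0.643, -0.247]
side 550.14749874588 310.9903110788024 240.15505073679907 [ 0.015 -0.793  0.782] [-0.444, 0.848, -0.26, 0.124]
wrist 333.4338922100327 320.46665234311706 239.04656564025922 [0.153 0.558 0.374] [0.115, 0.821, 0.554, 0.076]
{'time_s': 0.15, 'q': array([ 9.78682758e-01,  1.81375540e-01,  1.60779346e+00, -1.39225615e-05,
        1.35376146e+00, -2.06271334e-01]), 'dq': array([-0.00054227,  0.00019441, -0.00208809, -0.00057378,  0.00028587,
       -0.00108541]), 'joint_efforts': array([ 3.59142859e-04, -4.45265079e+01, -3.51693428e+01, -3.94113786e-04,
        5.80176478e-03, -5.86277019e-05]), 'eef_pos': array([0.21612833, 0.53238202, 0.23058087]), 'eef_rot': array([-2.53721918e-04,  1.91725116e-01,  9.81448436e-01, -6.18950034e-04]), 'wrist_force': array([0.26983112, 0.47059929, 0.01334683]), 'torque': array([ 0.0068967 , -0.00421913,  0.08773497]), 'grasp_force': 0.0, 'opening': 1.002279843009412}
```

View pics/scene0.png

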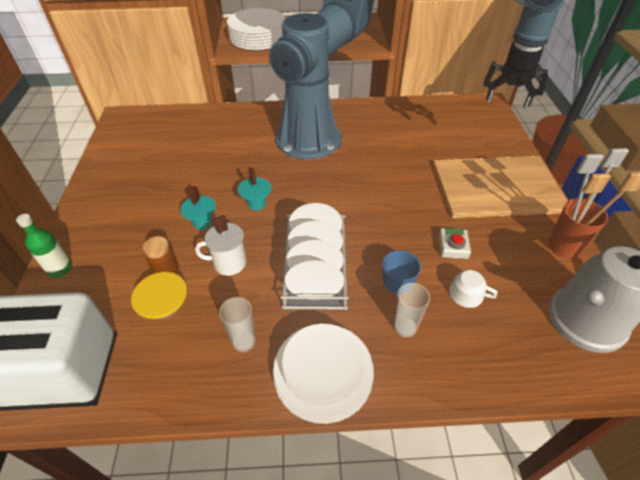

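View pics/side0.png

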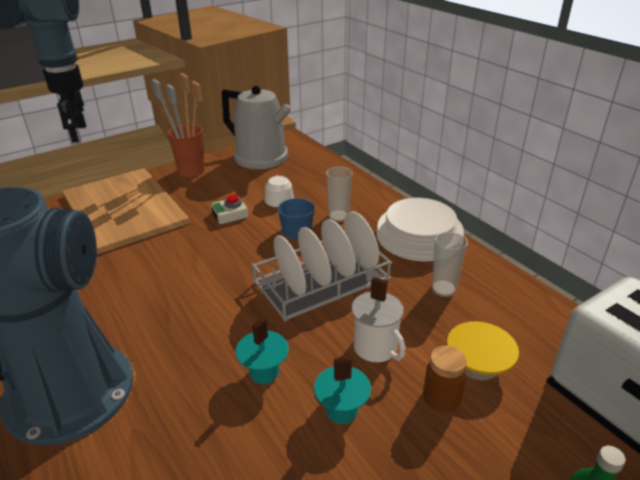

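The scene view shows the red button at (457,240), the blue cup at (401,268) and the white mug at (228,250). There are three infuser candidates: turquoise at (199,208), turquoise at (255,190), and one in the white mug with its handle at (222,228). The one in the white mug fits the description. In the side view its handle is at (379,289), the button at (232,199) and the cup at (296,215). I'll measure these and confirm with a crop.

Run:
```python
from h import *
import pickle
C={n:pickle.load(open(n+"0.pkl","rb")) for n in("scene","side")}
def tri(a,b):
    o1,d1=ray(C["scene"],*a);o2,d2=ray(C["side"],*b)
    t=np.linalg.lstsq(np.c_[d1,-d2],o2-o1,rcond=None)[0]
    p,q=o1+t[0]*d1,o2+t[1]*d2
    return ((p+q)/2).round(4),np.linalg.norm(p-q).round(4)
for n in C:
    print(n,"red",[b for b in blobs(C[n],(0,190,140),(6,255,255),20)]); print(" blue",[b for b in blobs(C[n],(100,90,50),(118,255,255),150)])
    print(" dark",blobs(C[n],(0,60,20),(15,255,95),30)[:12])
print("button",tri((457,240),(232,199)),onz(C["scene"],457,240,.052),onz(C["side"],232,199,.052))
print("handle",tri((222,228),(379,289)))
a=C["scene"]["pixels"][195:285,180:260,::-1];b=C["side"]["pixels"][265:365,335:425,::-1]
cv2.imwrite("pics/crop.png",np.hstack([cv2.resize(a,(400,450),interpolation=2),cv2.resize(b,(400,450),interpolation=2)]))
```

```text
scene red [([452, 234, 11, 10, 77], [457.3, 238.5])]
 blue [([563, 157, 21, 41, 337], [573.7, 181.1]), ([594, 182, 23, 24, 256], [605.8, 194.3]), ([607, 197, 24, 19, 190], [617.9, 206.2]), ([384, 251, 31, 21, 394], [396.1, 260.2])]
 dark [([85, 0, 33, 2, 38], [99.3, 0.1]), ([206, 0, 10, 20, 79], [210.0, 7.5]), ([215, 0, 7, 14, 40], [218.6, 4.8]), ([376, 0, 20, 50, 628], [386.1, 19.2]), ([364, 13, 17, 23, 70], [370.5, 25.3]), ([484, 31, 36, 69, 424], [502.4, 72.9]), ([0, 46, 6, 13, 30], [2.2, 50.7]), ([329, 51, 18, 9, 80], [336.2, 56.5]), ([370, 60, 19, 37, 530], [378.7, 77.8]), ([489, 61, 7, 13, 35], [491.7, 67.9]), ([217, 65, 17, 22, 166], [226.3, 72.9]), ([0, 75, 23, 30, 46], [11.0, 89.5])]
side red [([227, 195, 11, 5, 45], [232.2, 196.9])]
 blue [([278, 199, 35, 39, 964], [295.0, 215.7])]
 dark [([134, 10, 152, 192, 9670], [204.7, 107.3]), ([273, 30, 14, 77, 569], [280.9, 60.9]), ([228, 97, 9, 28, 178], [231.5, 108.6]), ([58, 197, 14, 13, 112], [63.7, 203.7]), ([253, 200, 26, 17, 249], [263.7, 209.4]), ([204, 208, 42, 23, 318], [218.3, 222.0]), ([312, 216, 17, 24, 131], [318.4, 228.1]), ([77, 224, 111, 68, 261], [128.0, 247.3]), ([257, 229, 42, 30, 412], [272.8, 245.7]), ([377, 240, 58, 38, 831], [406.5, 265.5]), ([378, 256, 8, 8, 37], [381.0, 259.5]), ([381, 265, 7, 8, 37], [384.9, 268.0])]
button (array([0.5175, 0.3683, 0.0414]), np.float64(0.0032)) [0.52803948 0.36199256 0.052     ] [0.51037389 0.35426095 0.052     ]
handle (array([ 0.5282, -0.2178,  0.135 ]), np.float64(0.001))
```

View pics/crop.png

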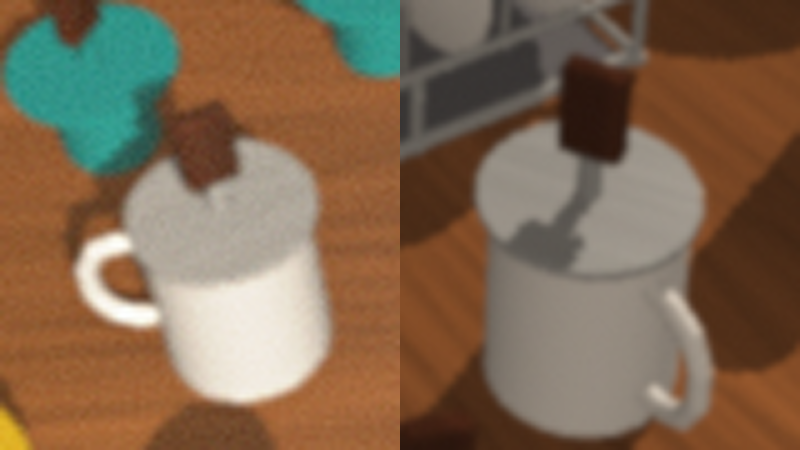

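The crop confirms it: the grey lid on the white mug carries the dark paddle, at scene (221,225) and side (379,289). The triangulated handle is at about (0.528, -0.218, 0.135), against an expected height of 0.143. The turquoise ones are decoys. Next I close the fingers and go above the timer.

Call:
move_arm --plan '[0.75,-0.4,0,0,0,0,1.5,-0.8,0,0,0,0,2.25,-1.25,0,0,0,0,3,-1.7,0,0,0,0,3.75,-2.1,0,0,0,0,4.5,-2.5,0,0,0,0,5.2,-2.9,0,0,0,0,5.8,-3.4,0,0,0,0,5.8,-3.4,0,0,0,0,5.8,-3.4,0,0,0,0]' --grip 0

```text
time_s: 1.4
eef_pos: [0.5059, 0.3628, 0.2309]
eef_rot: [-0.001, 0.192, 0.981, -0.0]
wrist_force: [-0.5, -0.4, 0.8]
opening: 0.001
grasp_force: 0.0
```

Run:
```python
from h import *
o=ctrl.get_obs();print(o["eef_pos"],o["eef_rot"],o["time_s"])
c=snap("wrist","w1");print(c["origin"],c["attitude"])
for b in blobs(c,(0,170,90),(7,255,255),60): print(b,onz(c,*b[1],.052))
```

```text
[0.50585928 0.3628409  0.23085481] [-5.51362884e-04  1.91883532e-01  9.81417543e-01 -1.13801525e-04] 1.4
[0.44321723 0.38874986 0.37446835] [0.11417811 0.82158178 0.55334214 0.07602114]
([312, 211, 30, 29, 677], [326.5, 224.9]) [0.5161391  0.36511707 0.052     ]
```

View pics/w1.png

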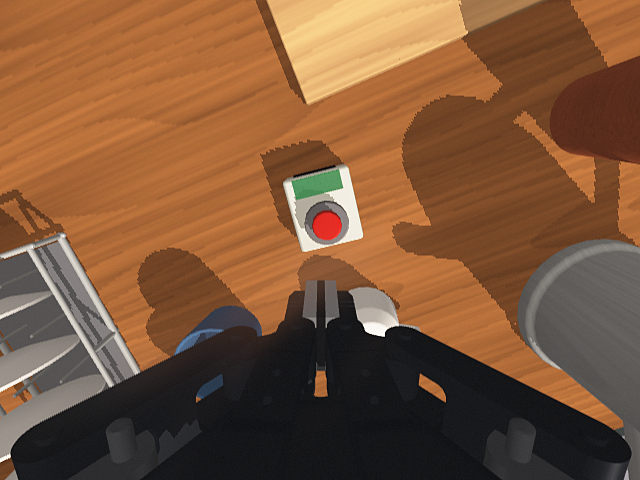

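The wrist view shows the red button at (326,225), which gives (0.516, 0.365). That agrees with the other views. I press it now.

Call:
move_arm --plan '[0.2,0.05,-0.8,0,0,0,0.2,0.05,-1.7,0,0,0,0.2,0.05,-2.6,0,0,0,0.2,0.05,-3.2,0,0,0,0.2,0.05,-3.45,0,0,0,0.2,0.05,-3.6,0,0,0,0.2,0.05,-3.66,0,0,0,0.2,0.05,-3.71,0,0,0,0.2,0.05,-3.71,0,0,0,0.2,0.05,-3.71,0,0,0]'

```text
time_s: 2.7
eef_pos: [0.5169, 0.3658, 0.0467]
eef_rot: [0.001, 0.192, 0.981, 0.001]
wrist_force: [-1.4, 2.5, 2.7]
opening: 0.002
grasp_force: 1.8
```

Call:
move_arm --plan '[0,0,-0.03,0,0,0,0,0,-0.05,0,0,0,0,0,-0.05,0,0,0,0,0,-0.05,0,0,0]'

```text
time_s: 3.2
eef_pos: [0.5171, 0.3659, 0.0458]
eef_rot: [0.001, 0.192, 0.981, 0.001]
wrist_force: [-7.2, -0.1, 17.0]
opening: -0.002
grasp_force: 8.5
```

The button bottomed out (17 N, 6 mm of travel). I now lift to let it come up, then cross high to the mug.

Call:
move_arm --plan '[0,0,0.4,0,0,0,0,0,1.4,0,0,0,0,0,2.5,0,0,0,0,0,3.6,0,0,0,0,-0.5,4.6,0,0,0,0,-1.4,5.1,0,0,0,0,-2.4,5.1,0,0,0,0,-3.4,5.1,0,0,0,0,-4.4,5.1,0,0,0,0,-5.4,5.1,0,0,0]' --grip 0

```text
time_s: 4.45
eef_pos: [0.5161, 0.0932, 0.2987]
eef_rot: [0.0, 0.192, 0.981, -0.0]
wrist_force: [0.5, -0.4, -0.2]
opening: -0.003
grasp_force: 0.0
```

Call:
move_arm --plan '[0,-1,0,0,0,0,0,-2,0,0,0,0,0,-3,0,0,0,0,0,-4,0,0,0,0,0,-5,0,0,0,0,0,-5.8,0,0,0,0,0,-6.2,0,0,0,0,0,-6.2,0,0,0,0,0,-6.2,0,0,0,0,0,-6.2,0,0,0,0]' --grip 85

```text
time_s: 5.7
eef_pos: [0.5166, -0.2133, 0.2984]
eef_rot: [0.0, 0.191, 0.982, 0.0]
wrist_force: [0.4, -0.2, -0.2]
opening: 0.994
grasp_force: 0.0
```

Run:
```python
from h import *
import pickle
o=ctrl.get_obs();print(o["eef_pos"],o["eef_rot"],o["time_s"])
c=snap("wrist","w2");pickle.dump(c,open("w2.pkl","wb"))
print(proj(c,(.526,-.217,.143)),proj(c,(.526,-.217,.165)))
```

```text
[ 0.51656891 -0.21334243  0.29844268] [5.15487481e-05 1.90813265e-01 9.81626350e-01 6.39278489e-05] 5.7
(np.float64(320.4571624842964), np.float64(232.0776254991473)) (np.float64(320.4362703584586), np.float64(238.51914507125912))
```

View pics/w2.png

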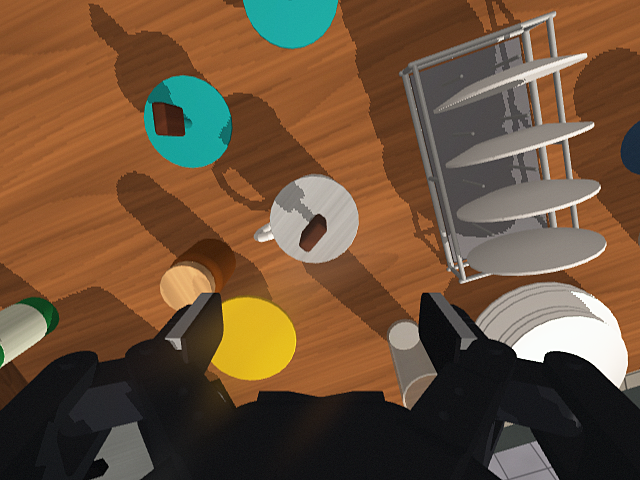

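The wrist view shows the grey lid centred at (314,220), the paddle at (314,232) lying obliquely, and the rack at right. I measure the lid centre and paddle yaw.

Run:
```python
from h import *
import pickle
c=pickle.load(open("w2.pkl","rb"))
h=cv2.cvtColor(c["pixels"],cv2.COLOR_RGB2HSV)
x0,y0,x1,y1=262,165,365,270
# paddle: saturated dark inside lid region
m=np.zeros(h.shape[:2],np.uint8); cv2.circle(m,(314,220),40,255,-1)
pm=cv2.bitwise_and(cv2.inRange(h,np.array((0,70,10)),np.array((20,255,160))),m)
cn=max(cv2.findContours(pm,0,1)[0],key=cv2.contourArea)
print("paddle",cv2.contourArea(cn),cv2.approxPolyDP(cn,2,True).reshape(-1,2).tolist())
for z in(.165,.143):
    p=np.array([onz(c,*q,z)[:2] for q in cn.reshape(-1,2)])*1000
    print(z,cv2.minAreaRect(p.astype(np.float32)))
lm=cv2.inRange(h,np.array((0,0,60)),np.array((180,60,255)));lm[:,:262]=0;lm[:,365:]=0;lm[:165]=0;lm[270:]=0
cl=max(cv2.findContours(lm,0,1)[0],key=cv2.contourArea)
p=np.array([onz(c,*q,.099)[:2] for q in cv2.convexHull(cl).reshape(-1,2)])*1000
print("lid",cv2.minEnclosingCircle(p.astype(np.float32)),cv2.fitEllipse(p.astype(np.float32)))
big=cv2.resize(c["pixels"][y0:y1,x0:x1,::-1],None,fx=5,fy=5,interpolation=2);cv2.imwrite("pics/pad.png",big)
```

```text
paddle 575.0 [[319, 214], [302, 231], [299, 245], [304, 250], [310, 250], [326, 230], [325, 219]]
0.165 ((518.7337036132812, -221.62539672851562), (16.164148330688477, 33.266822814941406), 29.795833587646484)
0.143 ((523.9004516601562, -224.33045959472656), (17.447956085205078, 35.90898513793945), 29.79595947265625)
lid ((521.7855834960938, -229.9219512939453), 53.1849250793457) ((522.4971313476562, -226.62213134765625), (93.0345230102539, 102.82691955566406), 6.0675554275512695)
```

View pics/pad.png

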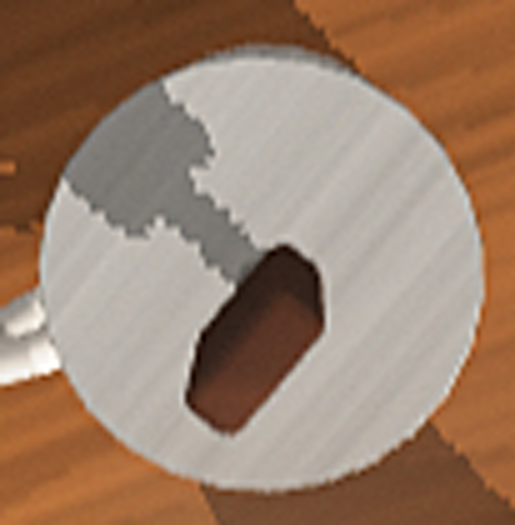

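Run:
```python
from h import *
import pickle
c=pickle.load(open("w2.pkl","rb"))
f=lambda x,y,z:onz(c,262+x/5,165+y/5,z)
print("lid",f(262,269,.099),[np.linalg.norm(f(40,269,.099)-f(485,269,.099)),np.linalg.norm(f(262,48,.099)-f(262,490,.099))])
print("top",f(257,355,.165))
d=f(323,320,.165)-f(232,435,.165);print("edge",d*1000,np.degrees(np.arctan2(d[1],d[0])))
o=ctrl.get_obs();r=rot(o["eef_rot"]);print("tool y",np.degrees(np.arctan2(r[1,1],r[0,1])),o["q"])
```

```text
lid [ 0.52088705 -0.22184214  0.099     ] [np.float64(0.09355527354123144), np.float64(0.0950834752790546)]
top [ 0.52164381 -0.2217776   0.165     ]
edge [-1.32927689e+01  2.23843472e+01 -5.55111512e-14] 120.70362609908751
tool y 67.99149418596397 [-6.04311935e-01  9.56107639e-02  1.56684870e+00  1.13748881e-04
  1.47897630e+00 -1.79099779e+00]
```

The infuser axis is at (0.521, -0.222); lid width 94–95 mm and paddle edge 26 mm both match. The paddle's wide direction is 120.7°, so the tool turns -0.65 rad.

Call:
move_arm --plan '[0.05,-0.08,0,0,0,-0.16,0.09,-0.17,0,0,0,-0.32,0.09,-0.17,-0.3,0,0,-0.48,0.09,-0.17,-0.8,0,0,-0.65,0.09,-0.17,-1.6,0,0,-0.65,0.09,-0.17,-2.3,0,0,-0.65,0.09,-0.17,-2.9,0,0,-0.65,0.09,-0.17,-3.3,0,0,-0.65,0.09,-0.17,-3.48,0,0,-0.65,0.09,-0.17,-3.48,0,0,-0.65]'

```text
time_s: 7.0
eef_pos: [0.5209, -0.2227, 0.1242]
eef_rot: [-0.0, 0.495, 0.869, 0.0]
wrist_force: [0.2, -1.0, 1.1]
opening: 0.994
grasp_force: 0.0
```

Run:
```python
from h import *
o=ctrl.get_obs();print(o["eef_pos"],o["eef_rot"],o["wrist_force"])
c=snap("wrist","w3")
```

```text
[ 0.52086589 -0.22274597  0.12419354] [-2.98175895e-04  4.94785421e-01  8.69015131e-01  3.05799840e-05] [ 0.18529096 -0.98794229  1.05030409]
```

View pics/w3.png

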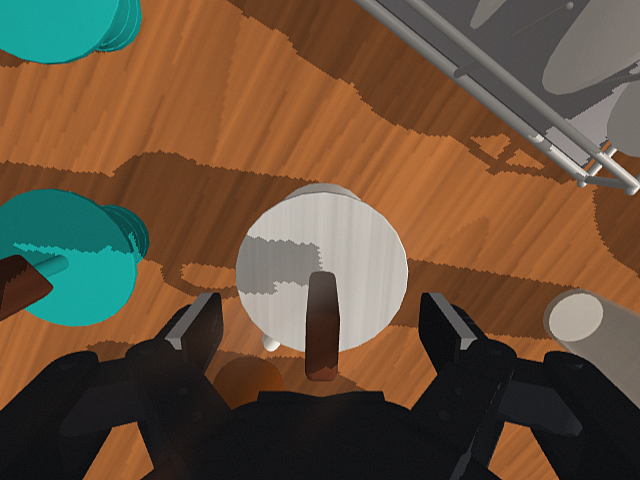

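The paddle at (322,325) is centred between the pads and aligned with them. I close the gripper, then measure the cup from the first pictures.

Call:
move_arm --plan '[0,0,0,0,0,0,0,0,0,0,0,0,0,0,0,0,0,0,0,0,0,0,0,0,0,0,0,0,0,0,0,0,0,0,0,0,0,0,0,0,0,0,0,0,0,0,0,0]' --grip 0

```text
time_s: 8.05
eef_pos: [0.521, -0.2233, 0.1245]
eef_rot: [0.0, 0.495, 0.869, -0.0]
wrist_force: [-0.6, 0.6, 3.1]
opening: 0.136
grasp_force: 60.2
```

Run:
```python
from h import *
import pickle
out=[]
for n in("scene","side"):
    c=pickle.load(open(n+"0.pkl","rb"));h=cv2.cvtColor(c["pixels"],cv2.COLOR_RGB2HSV)
    m=cv2.inRange(h,np.array((95,60,25)),np.array((125,255,255)))
    r=(375,245,430,300) if n=="scene" else (270,195,322,245)
    k=np.zeros_like(m);k[r[1]:r[3],r[0]:r[2]]=255;m&=k
    cn=max(cv2.findContours(m,0,1)[0],key=cv2.contourArea);print(n,cv2.boundingRect(cn))
    p=cv2.convexHull(cn).reshape(-1,2)
    # widest rows = rim extremes; top point = far rim
    w=np.array([onz(c,*q,.07) for q in p]);o=np.array(c["origin"])
    # tangent rays left/right bisect to the axis; far rim edge gives range
    x0,y0,bw,bh=cv2.boundingRect(cn)
    out.append((n,(x0+bw/2-.5,y0)))
    far=onz(c,x0+bw/2-.5,y0-.5,.07);v=(o-far)[:2];v/=np.linalg.norm(v)
    print("far",far.round(4),"centre",(far[:2]+v*.046).round(4))
    a=cv2.resize(c["pixels"][r[1]-5:r[3]+5,r[0]-5:r[2]+5,::-1],(400,400),interpolation=2)
    out[-1]=a
cv2.imwrite("pics/cup.png",np.hstack(out))
```

```text
scene (383, 251, 37, 42)
far [0.5687 0.209  0.07  ] centre [0.6121 0.1939]
side (278, 199, 35, 40)
far [0.6299 0.2355 0.07  ] centre [0.6063 0.196 ]
```

Gripped at 60 N. The cup is at about (0.609, 0.195). I lift straight up 160 mm, then cross.

Call:
move_arm --plan '[0,0,0.2,0,0,0,0,0,0.6,0,0,0,0,0,1.1,0,0,0,0,0,1.6,0,0,0,0,0,2.1,0,0,0,0,0,2.6,0,0,0,0,0,3.0,0,0,0,0,0,3.2,0,0,0,0,0,3.2,0,0,0,0,0,3.2,0,0,0]'

```text
time_s: 9.3
eef_pos: [0.5204, -0.2229, 0.2832]
eef_rot: [-0.001, 0.495, 0.869, 0.0]
wrist_force: [-0.2, 0.2, -1.0]
opening: 0.13
grasp_force: 59.7
```

Run:
```python
from h import *
o=ctrl.get_obs();print(o["eef_pos"],o["grasp_force"])
a=snap("scene")["pixels"][140:310,180:360,::-1];b=snap("side")["pixels"][180:370,230:440,::-1]
cv2.imwrite("pics/lift.png",np.hstack([cv2.resize(a,(400,380),interpolation=2),cv2.resize(b,(400,380),interpolation=2)]))
```

```text
[ 0.52038744 -0.22291568  0.28316648] 59.739723801612854
```

View pics/lift.png

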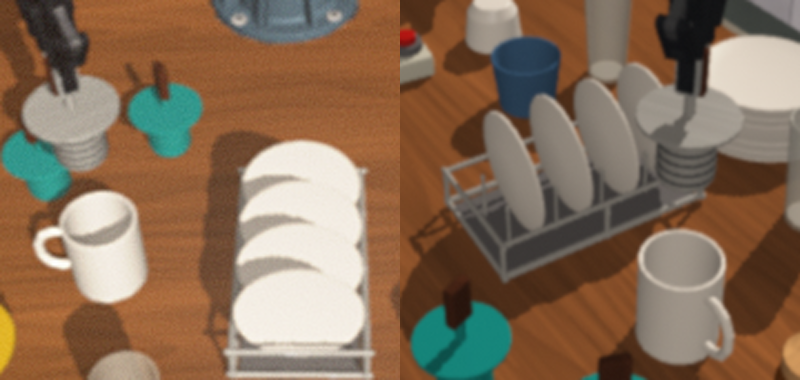

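The infuser hangs free and upright and the mug stayed put. The underside is at about z = 0.194. I cross the rack.

Call:
move_arm --plan '[0.1,0.4,0,0,0,0,0.3,1.2,0,0,0,0,0.5,2.0,0,0,0,0,0.7,2.8,0,0,0,0,0.9,3.6,0,0,0,0,1.1,4.4,0,0,0,0,1.3,5.2,0,0,0,0,1.5,6.0,0,0,0,0,1.6,6.4,0,0,0,0,1.6,6.6,0,0,0,0]'

```text
time_s: 10.65
eef_pos: [0.6006, 0.1081, 0.2839]
eef_rot: [-0.0, 0.494, 0.869, -0.0]
wrist_force: [-0.4, -0.8, -1.0]
opening: 0.128
grasp_force: 59.8
```

Run:
```python
from h import *
import pickle
o=ctrl.get_obs();print(o["eef_pos"],o["eef_rot"],o["time_s"])
c=snap("wrist","w4");pickle.dump(c,open("w4.pkl","wb"))
print("cup guess",proj(c,(.609,.195,.07)))
print("lid",proj(c,(o["eef_pos"]+[0,0,.019-.044])))
```

```text
[0.60063909 0.10808778 0.2838978 ] [-2.65949176e-04  4.94396842e-01  8.69236230e-01 -2.60468071e-04] 10.65
cup guess (np.float64(370.13691437854027), np.float64(142.35734273130365))
lid (np.float64(318.71766622238897), np.float64(275.5240323495492))
```

View pics/w4.png

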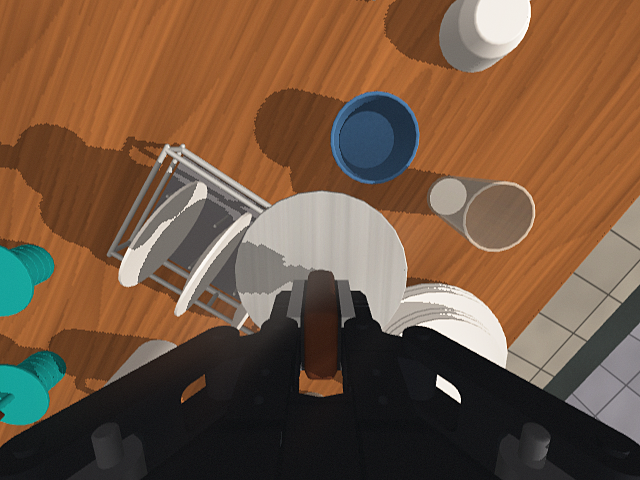

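The wrist view shows the cup's rim around (375,138), the glass at (485,212), and the infuser lid at (321,277), predicted (319,276). I fit the rim.

Run:
```python
from h import *
import pickle
c=pickle.load(open("w4.pkl","rb"));h=cv2.cvtColor(c["pixels"],cv2.COLOR_RGB2HSV)
m=cv2.inRange(h,np.array((95,70,25)),np.array((125,255,255)));k=np.zeros_like(m);k[80:195,320:430]=255;m&=k
cn=cv2.convexHull(max(cv2.findContours(m,0,1)[0],key=cv2.contourArea))
p=np.array([onz(c,*q,.07)[:2] for q in cn.reshape(-1,2)],np.float32)*1000
print("cup",cv2.fitEllipse(p),cv2.minEnclosingCircle(p),cv2.boundingRect(cn))
print("glass",onz(c,499,216,.13))
# lid of held infuser
m=cv2.inRange(h,np.array((0,0,90)),np.array((180,50,255)));k[:]=0;k[185:290,225:415]=255;m&=k
l=cv2.convexHull(max(cv2.findContours(m,0,1)[0],key=cv2.contourArea))
z=ctrl.get_obs()["eef_pos"][2]+.019-.044
p=np.array([onz(c,*q,z)[:2] for q in l.reshape(-1,2) if q[1]<275],np.float32)*1000
A=np.c_[2*p,np.ones(len(p))];s=np.linalg.lstsq(A,(p.astype(float)**2).sum(1),rcond=None)[0]
print("lid",s[:2],np.sqrt(s[2]+s[0]**2+s[1]**2))
```

```text
cup ((610.7271118164062, 200.0232391357422), (90.49217224121094, 90.73095703125), 115.143310546875) ((610.7573852539062, 200.07228088378906), 45.567508697509766) (331, 91, 88, 93)
glass [0.73757969 0.19641389 0.13      ]
lid [590.35769994 108.91932946] 48.61432463312374
```

Cup rim centre (0.611, 0.200), fitted diameter 91 mm (given 92). I move above it, then lower.

Call:
move_arm --plan '[0.05,0.4,0,0,0,0,0.1,1.0,0,0,0,0,0.19,1.5,0,0,0,0,0.19,1.83,0,0,0,0,0.19,1.83,-0.4,0,0,0,0.19,1.83,-1,0,0,0,0.19,1.83,-1.6,0,0,0,0.19,1.83,-2,0,0,0,0.19,1.83,-2.17,0,0,0,0.19,1.83,-2.17,0,0,0]'

```text
time_s: 11.95
eef_pos: [0.6103, 0.1979, 0.1755]
eef_rot: [-0.0, 0.495, 0.869, -0.0]
wrist_force: [0.5, 1.1, -0.7]
opening: 0.129
grasp_force: 59.8
```

Run:
```python
from h import *
o=ctrl.get_obs();print(o["eef_pos"],o["eef_rot"],o["time_s"],o["grasp_force"])
A=snap("scene");B=snap("side")
p=o["eef_pos"]-[0,0,.0895]
for c in(A,B): print([np.round(proj(c,q)).tolist() for q in(p,(.611,.2,.07))])
a=A["pixels"][200:300,350:450,::-1];b=B["pixels"][150:250,250:350,::-1]
cv2.imwrite("pics/end.png",np.hstack([cv2.resize(a,(400,400),interpolation=2),cv2.resize(b,(400,400),interpolation=2)]))
```

```text
[0.61034827 0.19793611 0.17548832] [-1.84220273e-04  4.95219470e-01  8.68767869e-01 -1.79603241e-04] 11.95 59.75786626338959
[[400.0, 260.0], [400.0, 264.0]]
[[296.0, 202.0], [296.0, 207.0]]
```

View pics/end.png

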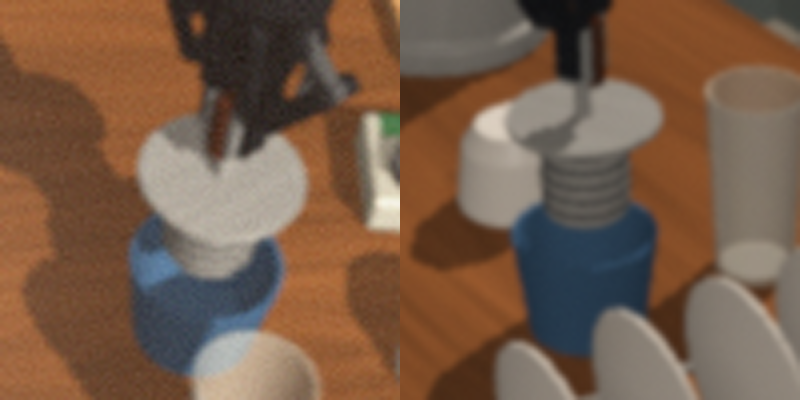

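The basket is centred over the cup in both views: basket against rim x is 208/207 in the scene crop and 587/585 in the side crop. A visible gap remains below it. I settle briefly and hand in.

Call:
move_arm --plan '[0,0,0,0,0,0,0,0,0,0,0,0,0,0,0,0,0,0,0,0,0,0,0,0]'

```text
time_s: 12.55
eef_pos: [0.6104, 0.1983, 0.1759]
eef_rot: [0.0, 0.495, 0.869, 0.0]
wrist_force: [1.0, -1.0, -0.8]
opening: 0.13
grasp_force: 59.8
```

```bash
python3 -c "
from bench import ctrl
print(ctrl.hand_in())"
```

```text
the job is handed in; nothing more can be done
None
```

The job is handed in (no verdict was returned): I pressed and released the timer button, carried the infuser over the rack, and the gripper now holds it upright, centred about 16 mm above the blue cup's rim by my measurements.

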